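# Feel along the sprung domes of a locating jig

### The arm

A 7-joint arm with a two-finger parallel gripper is mounted at the origin on a cart in front of the work surface, level with it; the furniture and walls round the work are solid. World frame = base frame: x ahead of the robot, y to its left, z up, the work surface at z = 0. Lengths are in m, angles in rad, forces in N, time in s.
With the tool pointing down it reaches from about 0.35 to 0.9 m from the base axis. Payload 7.2 kg.
Tool frame: the origin (TCP) lies at the centre of the arm's flange, where the gripper is bolted on; the fingertips stand 173 mm ahead of it and the grasp point (between the pads) lies 155 mm ahead of it; z points along the fingers, y is the line along which they close (so a half turn about z gives the same grasp; the last joint's range is limited). The gripper opens to 85 mm and grips with 20 to 120 N. Pads are 22 mm wide; open, the fingers measure 114 mm over their backs; the gripper's body (76 mm by 85 mm) begins 54 mm behind the grasp point. The pads swing forward as they close: fully open they stand 13 mm farther back than shut.
Start: joints at [-1.415, 0.411, -0.013, 1.596, 0.006, 1.134, -0.082], TCP at [0.139, 0.609, 0.405] pointing down, gripper open.
Joint ranges: [-2.95, 2.95], [-0.29, 1.99], [-1.47, 1.44], [0.14, 2.54], [-1.03, 4.17], [0.13, 1.85], [-2.86, 2.86]. Speed limits (rad/s): [2.39, 2.39, 3.01, 3.01, 3.14, 3.14, 3.14].

### API

Orientations are given as a rotation vector (axis times angle).
In Python, from plant import manip, claw, solve_ik, status, viewer, workorder gives the robot as it stands. Calls block until the motion is done:
- manip.movep(position, orientation): joint-space move of the TCP to a pose.
- manip.movel(position, rot=None, max_speed=0.15): straight line of the TCP; rot=None keeps the orientation; max_speed is the mean speed in m/s.
- manip.set_joints(angles): joint-space move.
- claw.gripper_to(opening): opening from 0.0 (shut) to 1.0 (fully open); the grip force is fixed at half the most; returns when the fingers have stopped.
- manip.sleep(seconds).
- solve_ik(position, orientation): joint angles nearest the present ones, or None.
- status.state(): the state.
- viewer.snapshot(name): name is "scene" or "top" or "wrist"; returns a dict with "color" (384x512x3 uint8, red, green, blue), "z_map" (384x512 float32, m along the optical axis (not along the pixel's ray), 0 where there is no reading), "fx", "fy", "cx", "cy" (pixels), "distortion" ([k1, k2, p1, p2, k3] as OpenCV has them; the pictures are not rectified), "T" (4x4, takes a point from camera to world coordinates). Camera axes: x right, y up, looking along -z (the intrinsics and any distortion apply to the point x, -y, -z); pixel columns grow to the right and rows downward; lengths in m; the calibration is good to about 2 mm. A picture is of the moment at which its call begins.
A pose or a line that the arm cannot do raises manip.Unreachable and nothing moves.
- workorder.job_done(): hands the job in; it is judged then, once.
The state is a dict: "time": time; "q": joint angles; "qd": joint speeds; "joint_efforts": joint torques, N m; "tcp_pos": TCP position; "ee_rot": TCP orientation; "force": force on the tool from outside, world axes, zero at the start; "ft_torque": the same for the moment, N m; "finger_gap": opening from 0.0 (shut) to 1.0 (fully open); "finger_force": force on a finger pad.
Only numpy, scipy, OpenCV 4.12 (cv2) and the standard library are available. Lean on these libraries where they do the work, as an engineer would, in place of code of your own. Each camera call takes 0.05 s, during which the arm holds its last target. There are 200 camera calls.

### The job

Check that none of the five sprung brass domes on the wooden locating jig sticks: run the fingertips along the curved row, from the end with the red mark to the other end, staying low all the way, so that each dome in turn dips a few millimetres under a light touch and none is pressed down to the bottom of its travel. Then lift clear so that all the domes stand up again. The jig stands loose and must stay where it is, not be pushed along, tipped or lifted; leave the spools, the brass die and the marker beside it where they are.

Things in the scene. Friction and masses are not known exactly. Their poses are not given: they have to be found in the camera images.
- jig: Loose locating jig, about 0.95 kg, standing on the bench: a dark steel sole 96 x 226 x 6 mm under a pale wooden block, together 28 mm high. Origin at the centre of its underside, z up, y along its length; the row of domes bulges toward its +x side, the red mark (14 x 30 mm, flat) is at its -y end. The domes stand 44 mm apart along an arc of 130 mm radius centred at (-115, 0) mm in the jig's frame
- top1 (a point): Fixed point of the jig at the crown of dome 1 when that is fully up, 47 mm above the bench (dome 1, the first, beside the red mark). It does not sink with the dome. Each dome is 26 mm across, 19 mm proud of the wood, with a low spherical crown (radius of curvature 17 mm, rim 6 mm below the crown)
- top2 (a point): Fixed point of the jig at the crown of dome 2 when that is fully up, 47 mm above the bench
- top3 (a point): Fixed point of the jig at the crown of dome 3 when that is fully up, 47 mm above the bench
- top4 (a point): Fixed point of the jig at the crown of dome 4 when that is fully up, 47 mm above the bench
- top5 (a point): Fixed point of the jig at the crown of dome 5 when that is fully up, 47 mm above the bench (the last)
- gap1 (a point): Fixed point on the arc midway between domes 1 and 2, at the height of the undipped crowns (47 mm above the bench, z up); nothing solid there
- gap2 (a point): Fixed point on the arc midway between domes 2 and 3, at the height of the undipped crowns (47 mm above the bench, z up); nothing solid there
- gap3 (a point): Fixed point on the arc midway between domes 3 and 4, at the height of the undipped crowns (47 mm above the bench, z up); nothing solid there
- gap4 (a point): Fixed point on the arc midway between domes 4 and 5, at the height of the undipped crowns (47 mm above the bench, z up); nothing solid there
- dome1 (a joint): How far dome 1 is pressed down, m: 0 fully up, 0.012 at the bottom of its travel. Spring: about 0.8 N to start, 0.4 N more per mm; it springs back when released
- dome2 (a joint): How far dome 2 is pressed down, m: 0 fully up, 0.012 at the bottom of its travel. Spring: about 0.8 N to start, 0.4 N more per mm; it springs back when released
- dome3 (a joint): How far dome 3 is pressed down, m: 0 fully up, 0.012 at the bottom of its travel. Spring: about 0.8 N to start, 0.4 N more per mm; it springs back when released
- dome4 (a joint): How far dome 4 is pressed down, m: 0 fully up, 0.012 at the bottom of its travel. Spring: about 0.8 N to start, 0.4 N more per mm; it springs back when released
- dome5 (a joint): How far dome 5 is pressed down, m: 0 fully up, 0.012 at the bottom of its travel. Spring: about 0.8 N to start, 0.4 N more per mm; it springs back when released
- spool_red: Loose red thread spool, 31 mm across, 38 mm high, upright beside the jig; origin at the centre of its underside; a bystander
- spool_cream: Loose cream thread spool, 31 mm across, 38 mm high, upright beside the jig; origin at the centre of its underside; a bystander
- die_brass: Loose brass setting die, 25 mm across, 18 mm high, beside the jig; origin at the centre of its underside; a bystander
- marker_red: Loose marker with a red cap, 130 x 16 x 18 mm, lying beside the jig along its own x; origin at the centre of its underside; a bystander

How it is judged:
By the outcome, as a careful person would: the job done as asked, in the order asked, and still so for the second after the job is handed in, with the robot touching nothing.
It also fails if it takes over 45 s, if anything falls off the work surface, if the arm or the gripper's body presses on something with over 40 N, if the wrist force passes 120 N, or if a joint passes its speed limit or range.

## Working session

There is one attempt and no reset: what is moved stays moved. The work goes in short steps, each a Python script; the robot and the scene stay as the last script left them, time stands still between calls to the robot, and variables do not carry over. Pictures are saved under pics/ and viewed, at most 10 in all, crops included, and the job is handed in when it is done.

```bash
mkdir -p pics; ls; python3 - <<'E'
from plant import *
import cv2,numpy as np,pickle
for n in("top","scene"):
    s=viewer.snapshot(n);pickle.dump(s,open(f"pics/{n}.pkl","wb"))
    cv2.imwrite(f"pics/{n}.png",s["color"][:,:,::-1]);print(n,s["fx"],s["fy"],s["cx"],s["cy"],s["distortion"],np.round(s["T"],3).tolist())
st=status.state();print(st)
E
```

```text
pics
top 443.5212007176611 443.5212007176611 252.37592746237024 194.60991124580232 [-0.06124856  0.          0.          0.          0.        ] [[0.02, 0.989, -0.146, 0.413], [-1.0, 0.016, -0.026, 0.15], [-0.023, 0.146, 0.989, 0.899], [0.0, 0.0, 0.0, 1.0]]
scene 438.42517246191187 438.42517246191187 253.13995572209893 190.40967635457199 [-0.16032096  0.          0.          0.          0.        ] [[0.905, 0.25, -0.345, 0.253], [-0.425, 0.487, -0.763, -0.477], [-0.023, 0.837, 0.546, 0.53], [0.0, 0.0, 0.0, 1.0]]
{'time': 0.1, 'q': array([-1.41518528,  0.41185526, -0.01272265,  1.59697923,  0.00557809,
        1.13434706, -0.08217646]), 'qd': array([ 0.00138803, -0.00251034,  0.00114843, -0.00095279,  0.00117564,
       -0.00102424,  0.00062261]), 'joint_efforts': array([ 2.64084738e-03, -6.01819611e+01,  6.84225652e-01, -3.00092268e+01,
        1.40244083e-02,  6.27317306e-03, -8.67024340e-06]), 'tcp_pos': array([0.13868284, 0.60920725, 0.40390716]), 'ee_rot': array([-3.50742987e-01, -3.12186293e+00,  2.43658569e-03]), 'force': array([ 0.1649152 ,  0.16472455, -1.07085516]), 'ft_torque': array([-0.02719555,  0.02485687,  0.02554938]), 'finger_force': 0.0, 'finger_gap': 1.001273210317863}
```

View pics/top.png

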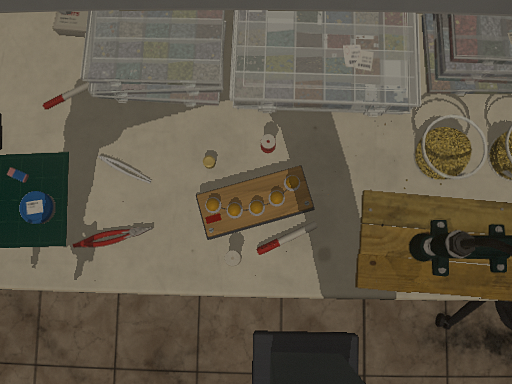

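View pics/scene.png

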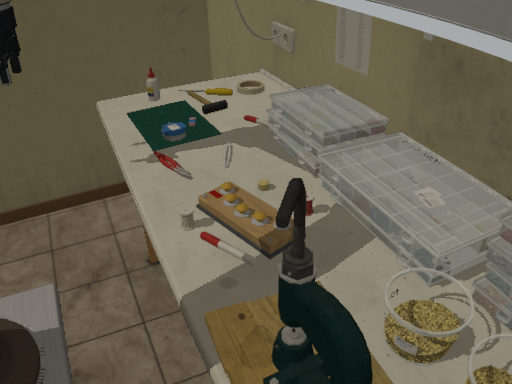

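Top view: the jig is centred near (255,202) with the red mark at (213,217). The domes run from (213,203) through (235,210), (257,208) and (277,197) to (292,182). The spools are at (268,143) and (234,257), the die at (209,160) and the marker at (285,238). The scene view agrees with this. Next I'll measure the domes.

```bash
cat > h.py <<'E'
import numpy as np,cv2
def cloud(s):
    h,w=s["z_map"].shape;K=np.array([[s["fx"],0,s["cx"]],[0,s["fy"],s["cy"]],[0,0,1]])
    uv=np.stack(np.meshgrid(np.arange(w),np.arange(h)),-1).reshape(-1,1,2).astype(np.float64)
    n=cv2.undistortPoints(uv,K,np.array(s["distortion"]))[:,0].reshape(h,w,2)
    d=np.stack([n[...,0],-n[...,1],-np.ones((h,w))],-1)
    T=np.asarray(s["T"]);R=d@T[:3,:3].T
    return R*s["z_map"][...,None]+T[:3,3],R,T[:3,3]
def plane(R,o,px,z):
    r=R[int(round(px[1])),int(round(px[0]))];return o+r*(z-o[2])/r[2]
A=44/130*np.arange(-2,3)
DOMES=np.c_[-.115+.13*np.cos(A),.13*np.sin(A)]
def fit(M,W):
    a,b=M-M.mean(0),W-W.mean(0);th=np.arctan2((a[:,0]*b[:,1]-a[:,1]*b[:,0]).sum(),(a*b).sum())
    Rm=np.array([[np.cos(th),-np.sin(th)],[np.sin(th),np.cos(th)]]);t=W.mean(0)-Rm@M.mean(0)
    return th,Rm,t,np.linalg.norm(M@Rm.T+t-W,axis=1)
E
cat > m.py <<'E'
from h import *
import pickle,sys
def domes(s,roi):
    P,R,o=cloud(s);x0,x1,y0,y1=roi
    hsv=cv2.cvtColor(s["color"],cv2.COLOR_RGB2HSV)
    m=np.zeros(P.shape[:2],np.uint8);m[y0:y1,x0:x1]=255
    up=((P[...,2]>.036)&(P[...,2]<.055)&(m>0)).astype(np.uint8)
    n,l,st,c=cv2.connectedComponentsWithStats(up)
    for i in range(1,n):
        if st[i,4]<15: continue
        q=P[l==i];print("dome",c[i].round(1),st[i,4],"bbox mid",((q.min(0)+q.max(0))/2).round(4),"mean",q.mean(0).round(4),"max z",q[:,2].max().round(4))
    w=((P[...,2]>.02)&(P[...,2]<.034)&(m>0))
    r=cv2.minAreaRect((P[w][:,:2]*1000).astype(np.float32));print("wood rect",r,"med z",np.median(P[w][:,2]))
    red=(((hsv[...,0]<8)|(hsv[...,0]>172))&(hsv[...,1]>150)&(m>0)&w)
    print("red",P[red].mean(0),red.sum())
    bench=(m>0)&(P[...,2]<.01);print("bench z",np.median(P[bench][:,2]))
    return P
if __name__=="__main__":
    s=pickle.load(open("pics/top.pkl","rb"));P=domes(s,(190,318,164,242))
    for n,(u,v) in dict(red=(268,143),cream=(234,257),die=(209,160),mk=(285,238)).items(): print(n,P[v,u].round(3))
E
python3 m.py
```

```text
dome [292.  181.5] 132 bbox mid [0.5679 0.0948 0.0431] mean [0.5666 0.0949 0.0438] max z 0.05
dome [276.3 197.1] 134 bbox mid [0.5355 0.1258 0.0445] mean [0.5351 0.1252 0.0438] max z 0.05
dome [212.2 204.1] 132 bbox mid [0.5201 0.2507 0.0439] mean [0.5194 0.25   0.0439] max z 0.0497
dome [256.2 206.8] 136 bbox mid [0.5154 0.1645 0.044 ] mean [0.5156 0.1641 0.0438] max z 0.0494
dome [233.9 209.1] 137 bbox mid [0.5108 0.2074 0.0432] mean [0.5104 0.2073 0.0437] max z 0.0483
wood rect ((556.1140747070312, 176.24710083007812), (142.00848388671875, 218.22589111328125), 16.841127395629883) med z 0.027723818946568057
red [0.49346729 0.24914923 0.02869447] 97
bench z -0.00021462894850060588
red [0.646 0.143 0.035]
cream [0.418 0.205 0.036]
die [0.614 0.263 0.016]
mk [0.458 0.106 0.015]
```

```bash
cat > path.py <<'E'
from h import *
from scipy.spatial.transform import Rotation as Ro
W=np.array([[.5194,.2500],[.5104,.2073],[.5156,.1641],[.5351,.1252],[.5666,.0949]])
th,Rm,t,res=fit(DOMES,W)
def wp(s,ztip,L=.173,flip=1):
    "pose with tool x along the arc tangent, arc length s from dome 3"
    a=s/.13; p=Rm@np.array([-.115+.13*np.cos(a),.13*np.sin(a)])+t
    tx=flip*(Rm@np.array([-np.sin(a),np.cos(a)])); x=np.r_[tx,0]; z=np.array([0,0,-1.]); y=np.cross(z,x)
    return np.r_[p,ztip+L],Ro.from_matrix(np.c_[x,y,z]).as_rotvec()
E
python3 - <<'E'
from path import *
from plant import *
print("res mm",res*1000,"yaw",np.degrees(th),"origin",t)
for o in((0,-.103),):print("red pred",Rm@np.array(o)+t)
for f in(1,-1):
    for s in(-.118,0,.118):
        q=solve_ik(*wp(s,.043,flip=f));print(f,s,None if q is None else np.round(q,2))
E
```

```text
res mm [0.358813   0.36415744 0.02840704 0.2775409  0.39575313] yaw -163.11002759535143 origin [0.52997887 0.16846969]
red pred [0.50005379 0.26702673]
1 -0.118 [-0.5   0.59 -0.09  1.81  0.07  0.74  1.91]
1 0 [ 0.44  0.92 -1.25  1.92  1.    1.11  2.21]
1 0.118 [-0.89  0.85  1.03  1.87 -0.9   0.97 -1.38]
-1 -0.118 [-0.92  0.64  0.5   1.84 -0.43  0.77 -0.8 ]
-1 0 [-0.74  0.55  0.45  1.99 -0.36  0.68  0.23]
-1 0.118 [-0.44  0.6   0.31  1.84 -0.26  0.74  1.21]
```

The fit residuals are under 0.4 mm, and the flip=-1 posture is reachable along the whole arc. Next: close the gripper, hover before dome 1 and check the fingertip length.

```bash
python3 - <<'E'
from path import *
from plant import *
claw.gripper_to(0.0)
p,r=wp(-.118,.12,flip=-1)
manip.movep(p,r); manip.sleep(.3)
st=status.state();print(st["time"],st["tcp_pos"]-p,st["force"],st["finger_gap"],st["q"].round(2))
for n in("scene","wrist"):
    s=viewer.snapshot(n);cv2.imwrite(f"pics/{n}2.png",s["color"][:,:,::-1])
    P,R,o=cloud(s)
    near=(np.linalg.norm(P[...,:2]-p[:2],axis=2)<.05)&(P[...,2]>.06)&(P[...,2]<.3)
    q=P[near]; 
    if len(q): print(n,len(q),np.percentile(q[:,2],[0,1,5,20]).round(4))
    low=q[q[:,2]<.145]
    if len(low):
        d=low[:,:2]-p[:2];X=Ro.from_rotvec(r).as_matrix();print("x ext",np.percentile(d@X[:2,0],[1,99]).round(4),"y ext",np.percentile(d@X[:2,1],[1,99]).round(4))
E
```

```text
3.075 [-2.06083889e-04  4.66822400e-04  4.42490131e-05] [ 0.35640259  0.54642456 -1.04963355] 0.0032761122787681837 [-0.94  0.53  0.53  1.8  -0.33  0.9  -0.88]
scene 2955 [0.1204 0.1287 0.1467 0.1821]
x ext [-0.0126  0.005 ] y ext [-0.0134  0.0144]
wrist 34207 [0.123  0.1326 0.1564 0.1756]
x ext [0.0052 0.0104] y ext [-0.0141  0.0125]
```

View pics/scene2.png

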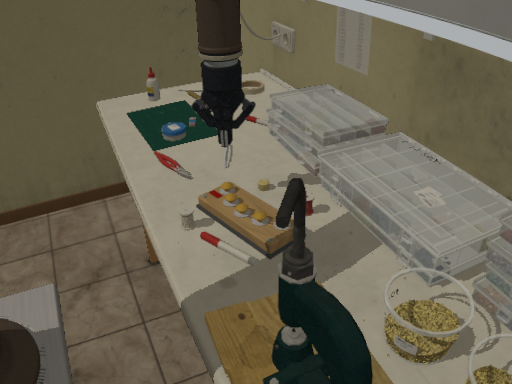

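View pics/wrist2.png

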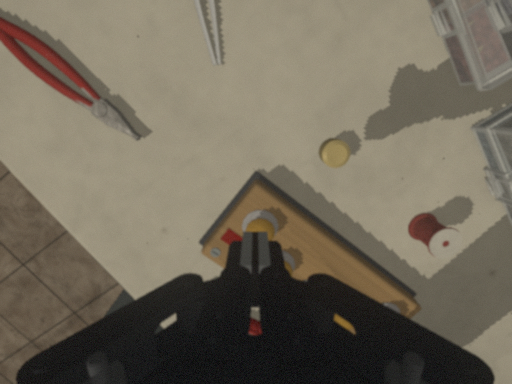

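The scene cloud puts the lowest finger point at 0.1204 m for a commanded 0.12 m, so the 173 mm tip length holds when shut. The tips are at about (225,142) in the scene view, and nothing in the scene has moved. Now I'll descend before dome 1 and sweep with a 4 mm dip, stopping at dome 1 to check.

```bash
cat > go.py <<'E'
from path import *
from plant import *
def to(s,z=.043,v=.04):
    p,r=wp(s,z,flip=-1);manip.movel(p,r,max_speed=v);st=status.state()
    print(f"s {s*1000:.0f} t {st['time']:.2f} err mm {((st['tcp_pos']-p)*1000).round(2)} F {np.round(st['force'],2)}")
E
python3 - <<'E'
from go import *
to(-.118,.06,.08);to(-.118,.043,.04);to(-.1,);to(-.088);manip.sleep(.3);print(status.state()["force"])
s=viewer.snapshot("wrist");cv2.imwrite("pics/w3.png",s["color"][:,:,::-1])
E
```

```text
s -118 t 4.08 err mm [ 0.28 -0.02  0.31] F [0.31 0.29 0.39]
s -118 t 4.65 err mm [ 0.01 -0.06 -0.2 ] F [ 0.33  0.91 -0.21]
s -100 t 5.25 err mm [ 0.23 -0.1   0.34] F [ 0.71 -0.33  1.99]
s -88 t 5.70 err mm [ 0.02 -0.2  -0.02] F [-0.45 -1.31  2.14]
[-0.26143223 -1.72196158  2.08164601]
```

View pics/w3.png

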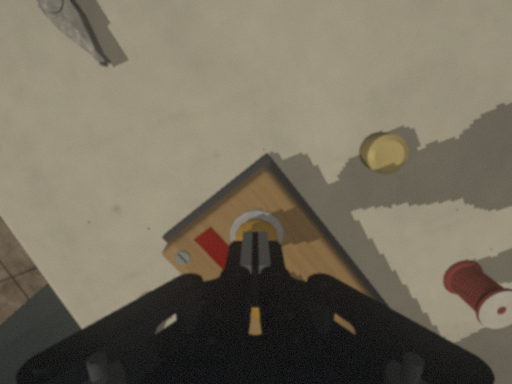

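The wrist view shows the fingertips on dome 1 at about (256,235). The upward force is about 2.1 N, which fits a dip of roughly 4 mm, so I'll continue the sweep.

```bash
python3 - <<'E'
from go import *
for s in np.arange(-.066,.089,.022): to(s)
to(.105);to(.12);to(.12,.08,.06);to(.12,.16,.1)
p,r=wp(.12,.35,flip=-1)
manip.movel(p-[.12,0,0],r,max_speed=.15)
manip.sleep(.5)
import pickle
from m import domes
s=viewer.snapshot("top");cv2.imwrite("pics/top4.png",s["color"][:,:,::-1]);P=domes(s,(190,318,164,242))
for n,(u,v) in dict(red=(268,143),cream=(234,257),die=(209,160),mk=(285,238)).items(): print(n,P[v,u].round(3))
s0=pickle.load(open("pics/top.pkl","rb"));print("changed px in jig roi",(np.abs(s["color"].astype(int)-s0["color"]).max(2)>40)[130:265,190:325].sum())
E
```

```text
s -66 t 6.75 err mm [-0.01  0.3  -0.07] F [ 0.39  0.15 -0.17]
s -44 t 7.45 err mm [ 0.21 -0.04  0.11] F [ 0.27 -0.92  2.01]
s -22 t 8.15 err mm [-0.14  0.27 -0.17] F [-0.25 -0.05  0.45]
s 0 t 8.85 err mm [0.18 0.01 0.12] F [ 0.67 -1.28  2.48]
s 22 t 9.55 err mm [-0.24  0.25 -0.22] F [ 0.24  0.37 -0.14]
s 44 t 10.25 err mm [ 0.16 -0.02  0.16] F [1.51 0.49 1.68]
s 66 t 10.95 err mm [-0.29  0.19 -0.23] F [0.67 0.25 0.16]
s 88 t 11.65 err mm [ 0.16 -0.05  0.18] F [ 1.17 -0.18  1.4 ]
s 105 t 12.22 err mm [ 0.25 -0.18  0.11] F [ 2.64 -1.03  2.4 ]
s 120 t 12.75 err mm [-0.47  0.21 -0.32] F [ 0.46 -0.51  0.16]
s 120 t 13.52 err mm [-0.14 -0.02 -0.05] F [-0.24  0.42 -0.01]
s 120 t 14.47 err mm [-0.28 -0.03 -0.66] F [-0.16  0.42 -0.07]
dome [275.4 198.7] 90 bbox mid [0.5336 0.1258 0.0437] mean [0.5319 0.127  0.0438] max z 0.0505
dome [212.2 204. ] 132 bbox mid [0.5199 0.2505 0.0438] mean [0.5195 0.25   0.0438] max z 0.0484
dome [256.2 206.8] 135 bbox mid [0.5156 0.1645 0.0431] mean [0.5155 0.1641 0.0437] max z 0.0488
dome [234. 209.] 136 bbox mid [0.5109 0.2073 0.0431] mean [0.5104 0.2072 0.0435] max z 0.0484
wood rect ((553.9772338867188, 180.26632690429688), (140.3056640625, 208.9542999267578), 16.754940032958984) med z 0.027746209719980264
red [0.49340318 0.24942144 0.02892703] 99
bench z -0.00022021565322982717
red [0.645 0.143 0.039]
cream [0.418 0.205 0.038]
die [0.614 0.263 0.015]
mk [0.458 0.106 0.015]
changed px in jig roi 3384
```

View pics/top4.png

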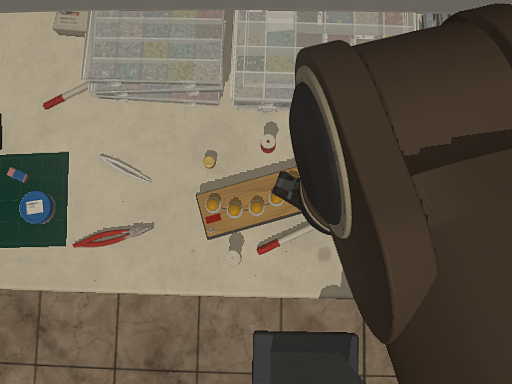

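All five domes read about 1.4–2.5 N upward at the crown and near zero in the gaps. In the top view the jig and bystanders are unmoved to within 0.3 mm where visible. Dome 5, near (292,182), is hidden by the gripper, so I'll check it in the scene view before handing in.

```bash
python3 - <<'E'
from go import *
s=viewer.snapshot("scene");P,R,o=cloud(s)
zs=[P[(np.linalg.norm(P[...,:2]-w,axis=2)<.009)&(P[...,2]<.08),2] for w in W]
m=[np.percentile(z,90).round(4) if len(z)>3 else None for z in zs];print(m,[len(z) for z in zs])
if all(v is not None and v>.043 for v in m): workorder.job_done();print("done")
E
```

```text
[np.float64(0.0456), np.float64(0.0459), np.float64(0.0458), np.float64(0.0456), None] [58, 62, 67, 71, 0]
```

```bash
python3 - <<'E'
from go import *
from m import domes
p=status.state()["tcp_pos"];print(p)
manip.set_joints([-1.415,0.411,-0.013,1.596,0.006,1.134,-0.082]);manip.sleep(.3)
s=viewer.snapshot("top");P=domes(s,(190,318,164,242));print(status.state()["time"])
zs=[P[(np.linalg.norm(P[...,:2]-w,axis=2)<.009)&(P[...,2]<.08),2] for w in W]
m=[np.percentile(z,90).round(4) if len(z)>3 else 0 for z in zs];print(m)
if min(m)>.043: workorder.job_done();print("done")
E
```

```text
[0.47509098 0.07990246 0.52300537]
dome [292.  181.5] 132 bbox mid [0.5677 0.0947 0.0453] mean [0.5666 0.0949 0.044 ] max z 0.0523
dome [276.3 197.1] 132 bbox mid [0.5358 0.1258 0.0429] mean [0.5351 0.1252 0.0437] max z 0.0491
dome [212.1 204.1] 132 bbox mid [0.5199 0.2505 0.0439] mean [0.5194 0.2501 0.0438] max z 0.0488
dome [256.2 206.7] 135 bbox mid [0.5155 0.1645 0.0446] mean [0.5157 0.1641 0.0435] max z 0.0501
dome [233.9 209.1] 137 bbox mid [0.5108 0.2073 0.0433] mean [0.5104 0.2073 0.0436] max z 0.0492
wood rect ((555.9258422851562, 176.06825256347656), (141.38623046875, 218.5831756591797), 16.873435974121094) med z 0.027680284623182838
red [0.49348196 0.24946624 0.02871339] 99
bench z -0.0001909874457649008
19.3417
[np.float64(0.0471), np.float64(0.047), np.float64(0.0471), np.float64(0.0478), np.float64(0.0473)]
the job is handed in; nothing more can be done
done
```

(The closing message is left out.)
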